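# Open the child-locked tablet caddy

## Robot

A 6-joint arm with a two-finger parallel gripper is mounted at the origin on a cart in front of the work surface, level with it; the furniture and walls round the work are solid. World frame = base frame: x ahead of the robot, y to its left, z up, the work surface at z = 0. Lengths are in m, angles in rad, forces in N, time in s.
With the tool pointing down it reaches from about 0.375 to 0.975 m from the base axis. Payload 3.8 kg.
Tool frame: the origin (TCP) lies where the fingers leave the gripper's body, on its centre line; the fingertips stand 73 mm ahead of it and the grasp point (between the pads) lies 54 mm ahead of it; z points along the fingers, y is the line along which they close (so a half turn about z gives the same grasp; the last joint's range is limited). The gripper opens to 85 mm and grips with 20 to 120 N. Pads are 22 mm wide; open, the fingers measure 114 mm over their backs; the gripper's body (76 mm by 85 mm) begins 54 mm behind the grasp point. The pads swing forward as they close: fully open they stand 13 mm farther back than shut.
Start: joints at [-1.169, 0.264, 1.604, -0, 1.274, -0.037], TCP at [0.287, -0.611, 0.304] pointing down, gripper open.
Joint ranges: [-2.63, 2.63], [-0.94, 2.18], [0.31, 2.57], [-1.31, 4.45], [0, 2.66], [-2.55, 2.55]. Speed limits (rad/s): [2.57, 2.57, 3.14, 3.14, 3.14, 3.14].

## Interface

Orientations are given as a rotation vector (axis times angle).
In Python, from workcell import read_state, viewer, bot gives the robot as it stands.
- The arm moves only by the tool jog_arm, never from a script. Its argument "increments" is a list that holds one entry, the list of rows, each a list of 7 numbers: the shift along the tool's x, y, z in units of 30 mm (1.0 is 30 mm), then the turn, a rotation vector about the tool's x, y, z in units of 6 degrees (1.0 is 6 degrees), then the opening, from -1 (shut) to 1 (fully open). A call has exactly 5 rows; each row shifts and turns the commanded pose from where the row before left it, along the tool's axes as they then stand; what a row does not reach is not made up. A row lasts 1/12 s, in which the tool goes at most 41.7 mm and 7.16 degrees, less where a joint would pass 70% of its speed; a pose out of reach is approached as far as the arm can. A call is refused whole if a number of a shift passes 1 or a number of a turn 1, either way. A call with a gripper value outside its range is refused whole. The fingers move at their own pace and stop on an object; "force" is the grip in N (left out, the last holds). Time passes only in rows, so rows that do not move let the fingers close, or fill a call up. It gives the time, the measured TCP pose, the force, the opening and the grip force at its end, in the units of the state.
- read_state(): the state, without advancing time (a new reading comes with each control period).
- viewer.read_camera(name): name is "scene" or "top" or "wrist"; returns (picture, depth): 384x512x3 uint8, blue, green, red; 384x512 float32, m along the optical axis (not along the pixel's ray), 0 where there is no reading.
- viewer.camera_params(name): a dict with "fx", "fy", "cx", "cy" (pixels), "R" (3x3) and "t" (3): a world point X has camera coordinates R X + t; the wrist camera has in their place "hand_eye" (4x4, takes a point from camera to tool coordinates, whose origin is the TCP and whose axes are the flange's). Camera axes: x right, y down, z forward; pixel columns grow to the right and rows downward; lengths in m; the calibration is good to about 2 mm. The wrist camera is an equidistant fisheye: a pixel r from the principal point sees the ray r / f radians off the axis. A picture is of the moment at which its call begins: read the wrist's pose just before it. camera_params takes no time and is no camera call.
- bot.finish_job(): hands the job in; it is judged then, once.
The state is a dict: "time": time; "q": joint angles; "joint_vel": joint speeds; "joint_torque": joint torques, N m; "tool_pos": TCP position; "tcp_rot": TCP orientation; "wrist_force": force on the tool from outside, world axes, zero at the start; "torque": the same for the moment, N m; "width": opening from 0.0 (shut) to 1.0 (fully open); "grip_force": force on a finger pad.
Only numpy, scipy, OpenCV 4.12 (cv2) and the standard library are available. Lean on these libraries where they do the work, as an engineer would, in place of code of your own. Each camera call takes 0.05 s, during which the arm holds its last target. There are 200 camera calls.

## Task

Open the child-safe dishwasher-tablet caddy: reach a fingertip down through the lid's finger window, press the orange spring catch down and, keeping it down, push the lid along past it the way the chevrons point, until the lid is fully open and the catch springs up behind it and holds it open; then take the hand away. Work gently with the fingertips only: do not grasp, lift or shove the caddy, and leave the mug, the jar and the lemon where they are.

Things in the scene. Friction and masses are not known exactly. Their poses are not given: they have to be found in the camera images.
- caddy: White box loose on rubber feet, 270 (its x) x 132 (y) x 82 mm high, about 2 kg; origin: centre of underside. The teal lid, an 8 mm plate in side grooves, opens along the caddy's +x; its top is 78, underside 70 mm above the worktop; lips over its long edges reach 82. Below the lid: the catch's cross-bridge, top 59 mm up, and the low front wall at x = +132 mm, top 66 mm up.
- lid (a joint): Slide of the lid along the caddy's +x (m): 0 shut, 0.118 far stop; 1 to 3 N. Shut, its tail edge is at x = -129 mm, its front edge at +141 mm, so fully open it overhangs the box by 120 mm, 58 mm above the worktop. With the catch up it moves only 2 mm. From about 0.114 its tail has passed the catch, which springs up behind it and holds it open.
- lid_window (a point): Centre of the lid's finger window, level with the lid's top; moves with the lid. A pale-framed through hole, 48 mm along x by 50 mm along y. Lid shut: its centre is at the caddy's x = -27 mm, y = 0, and the catch stands 2 mm from the window's rear (-x) edge. The front (+x) edge is the one to push.
- catch (a joint): Travel of the spring catch straight down, in m: 0 fully up, 0.018 at its lower stop. It clears the lid's underside at about 0.012. Spring force about 3.5 N up, 6 N at 0.012, 7.5 N at the stop. While the lid lies over it, it stays down at about 0.0115.
- catch_top (a point): Middle of the top of the orange catch, a round-topped, round-ended bar 34 mm along the caddy's x, 18 mm wide, centred at the caddy's x = -32 mm, y = 0. Fully up, its top is 81.5 mm above the worktop, 3.5 mm above the lid's top. Moves with the catch.
- mug_orange: Orange mug, 78 x 108 x 101 mm high, standing beside the caddy; origin at the underside. To be left alone.
- spice_jar: Glass spice jar with white cap and green label, 43 mm across, 100 mm high, standing beside the caddy; origin at the centre of its underside. To be left alone.
- lemon: Yellow lemon, 73 x 56 x 57 mm high, lying past the caddy's -x end; origin at its underside. To be left alone.

How it is judged:
On the way, in this order (a step that is already met when the one before it is completed fails the run):
1. the fingers press the catch down clear of the lid while the lid is still shut (value of joint catch above 0.0095 m and value of joint lid below 0.006 m and contact force between the fingers and caddy above 1 N), for 0.05 s.
2. the lid slides over the catch, which stays down (value of joint catch above 0.0095 m and value of joint lid between 0.025 and 0.1 m), for 0.1 s.
At the end, for the whole second after the job is handed in: The lid is open by at least 112.5 mm and at rest, the catch is up behind it (within 2 mm of fully up), the caddy stands flat within 40 mm of where it stood, and mug and jar are within 20 mm and the lemon within 30 mm of their places (value of joint lid above 0.1125 m and value of joint catch below 0.002 m and velocity of joint lid between -0.01 and 0.01 m/s and angle between caddy's own z axis and vertical below 0.03 rad and height (world z) of caddy below 0.004 m and distance of caddy from where it was at the start of the episode below 0.04 m and linear speed of caddy below 0.01 m/s and distance of each of mug_orange, spice_jar from where it was at the start of the episode below 0.02 m and distance of lemon from where it was at the start of the episode below 0.03 m); the robot touches nothing.
It fails at once if the caddy is lifted or tipped (height (world z) of caddy above 0.012 m or angle between caddy's own z axis and vertical above 0.12 rad).
It fails at once if the caddy is shoved more than 50 mm (distance of caddy from where it was at the start of the episode above 0.05 m).
It fails at once if the caddy, its lid or its catch is pressed, pushed or squeezed with more than 45 N (contact force between the fingers and caddy above 45 N).
It fails at once if mug, jar or lemon is displaced (30 mm, lemon 40 mm), lifted or knocked over (distance of any of mug_orange, spice_jar from where it was at the start of the episode above 0.03 m or distance of lemon from where it was at the start of the episode above 0.04 m).
It also fails if it takes over 35 s, if anything falls off the work surface, if the arm or the gripper's body presses on something with over 40 N, if the wrist force passes 120 N, or if a joint passes its speed limit or range.

## Working session

There is one attempt and no reset: what is moved stays moved. The work goes in short steps, Python scripts to look and compute and a tool call to move; the robot and the scene stay as the last step left them, time stands still between calls to the robot, and variables do not carry over. Pictures are saved under pics/ and viewed, at most 10 in all, crops included, and the job is handed in when it is done.

Besides the shell and the picture viewer there is one more tool, called as name(argument=value, ...), one argument or row to a line, values as JSON. jog_arm: Moves the arm, as the interface text tells. Its arguments: {"type":"object","properties":{"increments":{"type":"array","items":{"type":"array","items":{"type":"array","items":{"type":"number"}}}},"force":{"type":"number"}},"required":["increments"]}

```bash
mkdir -p pics; python3 - <<'E'
from workcell import read_state, viewer, bot
import cv2,numpy as np
s=read_state();print({k:np.round(v,3) for k,v in s.items()})
for n in("scene","top"):
    p,d=viewer.read_camera(n);cv2.imwrite(f"pics/{n}0.png",p);np.save(f"pics/{n}0.npy",d)
    print(n,{k:np.round(v,3).tolist() for k,v in viewer.camera_params(n).items()})
print(viewer.camera_params("wrist"))
E
```

```text
{'time': np.float64(0.0), 'q': array([-1.169,  0.265,  1.605,  0.   ,  1.274, -0.037]), 'joint_vel': array([ 0.001,  0.001,  0.   , -0.002,  0.001,  0.001]), 'joint_torque': array([ 1.0000e-03, -5.1511e+01, -3.6732e+01, -0.0000e+00,  1.3000e-02,
        0.0000e+00]), 'tool_pos': array([ 0.287, -0.611,  0.303]), 'tcp_rot': array([-3.064e+00, -6.830e-01,  1.000e-03]), 'wrist_force': array([-0.109,  0.126,  0.176]), 'torque': array([-0.03 , -0.024, -0.012]), 'grip_force': np.float64(0.0), 'width': np.float64(0.999)}
scene {'fx': 385.611, 'fy': 385.611, 'cx': 253.218, 'cy': 192.511, 'R': [[-0.814, -0.581, 0.02], [-0.402, 0.537, -0.742], [0.42, -0.611, -0.671]], 't': [0.503, 0.257, 0.691]}
top {'fx': 401.784, 'fy': 401.784, 'cx': 250.68, 'cy': 186.122, 'R': [[-0.017, -1.0, -0.011], [-0.989, 0.019, -0.144], [0.144, 0.008, -0.99]], 't': [0.046, 0.579, 0.844]}
{'fx': 297.3186396354542, 'fy': 297.3186396354542, 'cx': 257.3298364560988, 'cy': 196.97345060535923, 'hand_eye': array([[-5.92180186e-04, -9.62770999e-01, -2.70317690e-01,
         6.89802385e-02],
       [ 9.99999770e-01, -6.59186659e-04,  1.57095705e-04,
         3.95188449e-04],
       [-3.29437004e-04, -2.70317535e-01,  9.62771168e-01,
        -7.00823271e-02],
       [ 0.00000000e+00,  0.00000000e+00,  0.00000000e+00,
         1.00000000e+00]])}
```

View pics/top0.png

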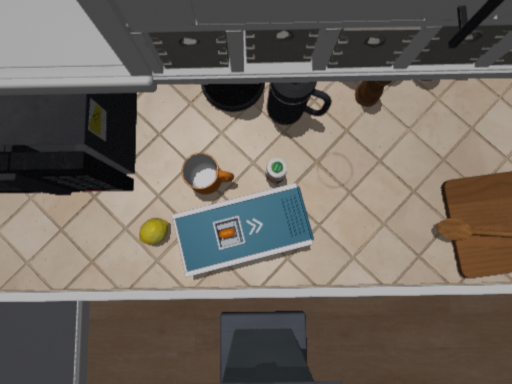

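View pics/scene0.png

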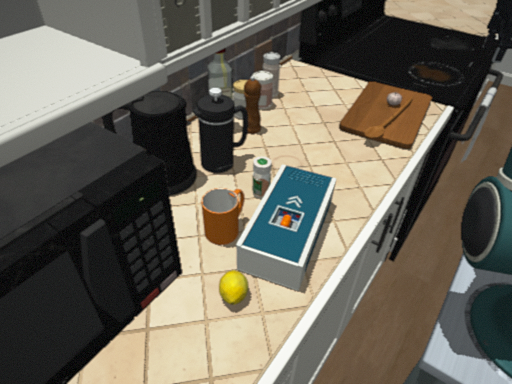

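The top view shows the caddy at about (243,230), its chevrons pointing right (world −y), and the catch at (227,233). The mug is at (205,175), the jar at (277,168) and the lemon at (153,231). The scene view agrees.

```bash
cat > h.py <<'E'
import cv2,numpy as np
from scipy.spatial.transform import Rotation as Ro
from workcell import read_state, viewer, bot
def cast(px,z,c):
    px=np.atleast_2d(px).astype(float);R=np.array(c["R"]);t=np.array(c["t"])
    d=np.c_[(px[:,0]-c["cx"])/c["fx"],(px[:,1]-c["cy"])/c["fy"],np.ones(len(px))]@R
    o=-R.T@t
    return o+d*((z-o[2])/d[:,2])[:,None]
E
python3 - <<'E'
from h import *
for n in("top","scene"):
    p=cv2.imread(f"pics/{n}0.png");c=viewer.camera_params(n);h=cv2.cvtColor(p,cv2.COLOR_BGR2HSV)
    m=cv2.inRange(h,(90,90,40),(110,255,200))
    if n=="scene": m[:, 345:]=0
    cn=max(cv2.findContours(m,0,2)[0],key=cv2.contourArea)
    w=cast(cn[:,0],.078,c)[:,:2]
    r=cv2.minAreaRect((w*1000).astype(np.float32));print(n,r,cv2.boxPoints(r).round().tolist())
    o=cv2.inRange(h,(3,150,120),(18,255,255));k=cv2.connectedComponentsWithStats(o)
    for i in range(1,k[0]):
        if k[2][i,4]>20: print(k[2][i],k[3][i],cast(k[3][i],.0805,c).round(4))
s=read_state();print(Ro.from_rotvec(s["tcp_rot"]).as_matrix().round(3))
E
```

```text
top ((486.70257568359375, 50.694732666015625), (110.2389907836914, 267.22357177734375), 13.508018493652344) [[402.0, 168.0], [464.0, -92.0], [572.0, -66.0], [509.0, 193.0]]
[217 169  14   8  68] [222.91176471 173.47058824] [[0.6027 0.0934 0.0805]]
[450 224  22  14 143] [462.90909091 230.67832168] [[ 0.4734 -0.4013  0.0805]]
[219 228  15  10 110] [226.26363636 232.71818182] [[0.4778 0.0874 0.0805]]
[496 232  16   3  30] [503.63333333 233.13333333] [[ 0.4669 -0.4842  0.0805]]
scene ((485.6957092285156, 51.27912902832031), (108.84535217285156, 263.0441589355469), 13.358071327209473) [[402.0, 167.0], [463.0, -89.0], [569.0, -64.0], [508.0, 192.0]]
[ 341   83   90   61 2874] [389.48434238 114.59812109] [[ 0.4565 -0.4388  0.0805]]
[234 189   8   5  25] [237.28 190.96] [[0.6061 0.0793 0.0805]]
[202 201  40  14  88] [222.95454545 209.35227273] [[0.5953 0.1426 0.0805]]
[281 215  10  12  86] [285.76744186 220.26744186] [[0.4737 0.0913 0.0805]]
[[ 0.905  0.425 -0.001]
 [ 0.425 -0.905  0.002]
 [ 0.    -0.002 -1.   ]]
```

jog_arm(
  increments=[
    [[0.7,-0.65,0,0,0,-0.52,-1],[0.7,-0.65,0,0,0,-0.52,-1],[0.7,-0.65,0,0,0,-0.52,-1],[0.7,-0.65,0,0,0,-0.52,-1],[0.7,-0.65,0,0,0,-0.52,-1]],
  ],
  force=30,
)

```text
time: 0.52
tool_pos: [0.3257, -0.4721, 0.3031]
tcp_rot: [-2.943, -1.097, 0.0]
wrist_force: [-0.2, 0.7, 0.6]
width: 0.3
grip_force: 0.0
```

jog_arm(
  increments=[
    [[0.85,-0.43,0,0,0,-0.52,-1],[0.85,-0.43,0,0,0,-0.52,-1],[0.85,-0.43,0,0,0,-0.52,-1],[0.85,-0.43,0,0,0,-0.52,-1],[0.85,-0.43,0,0,0,-0.52,-1]],
  ],
)

```text
time: 0.93
tool_pos: [0.3653, -0.3352, 0.3034]
tcp_rot: [-2.767, -1.486, 0.0]
wrist_force: [0.3, -1.5, -0.5]
width: 0.0
grip_force: 0.0
```

jog_arm(
  increments=[
    [[0.93,-0.19,0,0,0,-0.52,-1],[0.93,-0.19,0,0,0,-0.52,-1],[0.93,-0.19,0,0,0,-0.52,-1],[0.93,-0.19,0,0,0,-0.52,-1],[0.93,-0.19,0,0,0,-0.52,-1]],
  ],
)

```text
time: 1.35
tool_pos: [0.4041, -0.1987, 0.3035]
tcp_rot: [-2.54, -1.848, 0.0]
wrist_force: [0.5, -1.1, 0.4]
width: -0.001
grip_force: 0.0
```

jog_arm(
  increments=[
    [[0.95,0.07,0.1,0,0,-0.52,-1],[0.95,0.07,0.1,0,0,-0.52,-1],[0.95,0.07,0.1,0,0,-0.52,-1],[0.95,0.07,0.1,0,0,-0.52,-1],[0.95,0.07,0.1,0,0,-0.52,-1]],
  ],
)

```text
time: 1.77
tool_pos: [0.4434, -0.0618, 0.2885]
tcp_rot: [-2.266, -2.176, 0.0]
wrist_force: [1.1, 0.2, -0.6]
width: 0.001
grip_force: 0.0
```

jog_arm(
  increments=[
    [[0.9,0.32,0.1,0,0,-0.52,-1],[0.9,0.32,0.1,0,0,-0.52,-1],[0.9,0.32,0.1,0,0,-0.52,-1],[0.9,0.32,0.1,0,0,-0.52,-1],[0.9,0.32,0.1,0,0,-0.52,-1]],
  ],
)

```text
time: 2.18
tool_pos: [0.4823, 0.0756, 0.2734]
tcp_rot: [-1.949, -2.463, 0.001]
wrist_force: [0.0, 0.0, -0.8]
width: -0.004
grip_force: 0.0
```

```bash
cat > look.py <<'E'
from h import *
import sys
s=read_state();p,d=viewer.read_camera("wrist");cv2.imwrite(f"pics/{sys.argv[1]}.png",p)
M=Ro.from_rotvec(s["tcp_rot"]).as_matrix()
print("t",s["time"],"pos",s["tool_pos"].round(4),"yaw",np.degrees(np.arctan2(M[1,0],M[0,0])),"tilt z",M[:,2].round(4),s["wrist_force"].round(2),s["width"],s["q"].round(2))
c=viewer.camera_params("wrist");H=np.array(c["hand_eye"])
def wc(px,z):
    px=np.atleast_2d(px).astype(float);u=(px-[c["cx"],c["cy"]]);r=np.hypot(*u.T);th=r/c["fx"]
    d=np.c_[u*(np.sin(th)/np.maximum(r,1e-9))[:,None],np.cos(th)]@H[:3,:3].T@M.T
    o=s["tool_pos"]+M@H[:3,3]
    return o+d*((z-o[2])/d[:,2])[:,None]
ax=np.array([.233,-.972]);
def cad(w): w=w[:,:2]-[.4851,.0568]; return np.c_[w@ax,w@[.972,.233]]
print("tip in caddy frame",cad(s["tool_pos"][None]).round(4))
h=cv2.cvtColor(p,cv2.COLOR_BGR2HSV);k=cv2.connectedComponentsWithStats(cv2.inRange(h,(3,150,120),(18,255,255)))
for i in range(1,k[0]):
    if k[2][i,4]>100: w=wc(k[3][i],.0805);print(k[2][i],w.round(4),cad(w).round(4))
m=cv2.inRange(h,(90,90,40),(110,255,200));cn=max(cv2.findContours(m,0,2)[0],key=cv2.contourArea)
r=cv2.minAreaRect((wc(cn[:,0],.078)[:,:2]*1000).astype(np.float32));print(r)
E
python3 look.py w1
```

```text
t 2.1833 pos [0.4823 0.0756 0.2734] yaw 103.29707659795889 tilt z [-4.e-04 -1.e-04 -1.e+00] [ 0.02  0.04 -0.78] -0.004319120981944442 [ 0.1  -0.07  2.03 -0.    1.19 -0.13]
tip in caddy frame [[-0.019   0.0017]]
((493.78955078125, 27.373241424560547), (109.63761901855469, 92.05144500732422), 13.260366439819336)
```

View pics/w1.png

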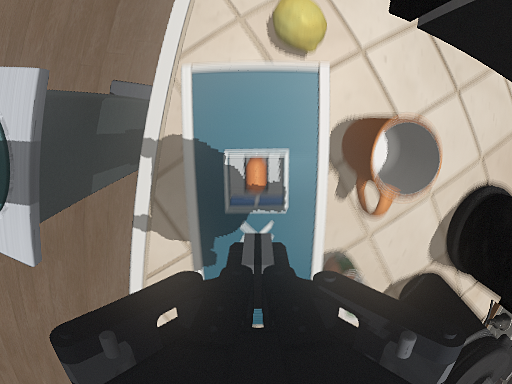

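The wrist view shows the catch at about (256,173), inside the window whose corners are about (224,149) and (289,213). The shut fingertips are at (258,236).

```bash
python3 - w2 <<'E'
exec(open('look.py').read())
px=[[226,151],[287,151],[288,211],[226,211],[256,157],[256,190]]
print((cad(wc(px,.079))*1000).round(1))
E
```

```text
t 2.2333 pos [0.4826 0.0795 0.2728] yaw 103.51712573853001 tilt z [-7.e-04  4.e-03 -1.e+00] [ 0.94  2.22 -0.8 ] 0.0012481984282827292 [ 0.11 -0.07  2.03  0.    1.18 -0.13]
tip in caddy frame [[-0.0227  0.0028]]
((487.74688720703125, 42.15337371826172), (111.28636932373047, 112.28295135498047), 14.19214916229248)
[[-60.1 -24.6]
 [-60.1  29.9]
 [ -3.8  32.2]
 [ -3.8 -26. ]
 [-54.5   2.2]
 [-24.1   2.2]]
```

jog_arm(
  increments=[
    [[0,0,0.8,0,0,0,-1],[0,0,0.8,0,0,0,-1],[0,0,0.8,0,0,0,-1],[0,0,0.8,0,0,0,-1],[0,0,0,0,0,0,-1]],
  ],
)

```text
time: 2.7
tool_pos: [0.4783, 0.0731, 0.1728]
tcp_rot: [-1.949, -2.455, 0.012]
wrist_force: [-1.3, -0.2, -0.7]
width: 0.001
grip_force: 0.0
```

```bash
python3 - w3 <<'E'
exec(open('look.py').read())
E
```

```text
t 2.7 pos [0.4783 0.0731 0.1728] yaw 103.09078581765765 tilt z [-0.0101 -0.0014 -0.9999] [-1.35 -0.2  -0.71] 0.0014884755332490857 [ 0.1   0.03  2.13 -0.    0.99 -0.13]
tip in caddy frame [[-0.0174 -0.0028]]
[440 125  72  60 247] [[0.598  0.1621 0.0805]] [[-0.0761  0.1342]]
[252 186  26  34 371] [[0.4789 0.0948 0.0805]] [[-0.0384  0.0028]]
[428 190  34  79 344] [[0.6053 0.0944 0.0805]] [[-0.0086  0.1256]]
[253 211  20  21 282] [[0.4787 0.0807 0.0805]] [[-0.0247 -0.0006]]
((471.994140625, 110.42461395263672), (112.87043762207031, 142.4888916015625), 13.475316047668457)
```

View pics/w3.png

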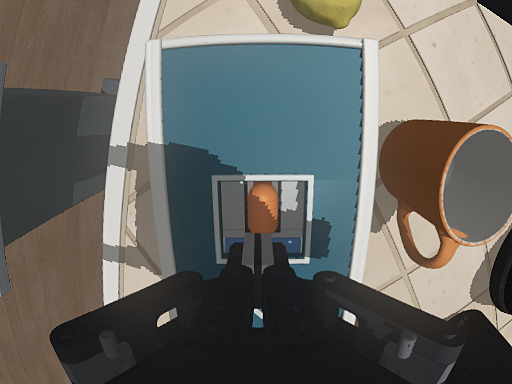

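The fingertips at (258,235) are just above and in front of the catch, which spans (252..278,181..232). They are 2–3 mm to its −y side. I'll let the arm settle, then ease down.

jog_arm(
  increments=[
    [[0,0,0.15,0,0,0,-1],[0,0,0.15,0,0,0,-1],[0,0,0,0,0,0,-1],[0,0,0,0,0,0,-1],[0,0,0,0,0,0,-1]],
  ],
)

```text
time: 3.17
tool_pos: [0.4829, 0.0742, 0.1699]
tcp_rot: [1.952, 2.46, 0.002]
wrist_force: [0.4, -1.0, -0.1]
width: -0.002
grip_force: 0.0
```

```bash
python3 look.py w4
```

```text
t 3.1667 pos [0.4829 0.0742 0.1699] yaw 103.13647559046531 tilt z [ 1.8e-03  2.0e-04 -1.0e+00] [ 0.4  -0.97 -0.11] -0.002081761882158873 [ 0.1   0.04  2.13  0.    0.97 -0.13]
tip in caddy frame [[-0.0174  0.002 ]]
[433 124  78  69 279] [[0.5982 0.1613 0.0805]] [[-0.0752  0.1343]]
[244 186  24  26 264] [[0.4784 0.0981 0.0805]] [[-0.0417  0.0031]]
[242 204  20  28 346] [[0.478  0.083  0.0805]] [[-0.0271 -0.0008]]
[421 235  37  35 199] [[0.6101 0.088  0.0805]] [[-0.0012  0.1288]]
((471.76556396484375, 111.12767028808594), (112.74118041992188, 141.01327514648438), 13.383553504943848)
```

jog_arm(
  increments=[
    [[0.06,-0.06,0.1,0,0,0,-1],[0,0,0.1,0,0,0,-1],[0,0,0.1,0,0,0,-1],[0,0,0.1,0,0,0,-1],[0,0,0,0,0,0,-1]],
  ],
)

```text
time: 3.63
tool_pos: [0.4795, 0.0755, 0.1559]
tcp_rot: [-1.952, -2.46, 0.002]
wrist_force: [0.1, 0.4, -0.2]
width: -0.001
grip_force: 0.0
```

jog_arm(
  increments=[
    [[0,0,0.1,0,0,0,-1],[0,0,0.1,0,0,0,-1],[0,0,0.1,0,0,0,-1],[0,0,0,0,0,0,-1],[0,0,0,0,0,0,-1]],
  ],
)

```text
time: 4.05
tool_pos: [0.4803, 0.0756, 0.1481]
tcp_rot: [1.953, 2.461, 0.0]
wrist_force: [-1.4, -0.9, 5.1]
width: -0.005
grip_force: 2.2
```

```bash
python3 look.py w5
```

```text
t 4.05 pos [0.4803 0.0756 0.1481] yaw 103.13818048554978 tilt z [ 2.e-04  1.e-04 -1.e+00] [-1.4  -0.91  5.07] -0.004660222768484632 [ 0.1   0.06  2.15  0.    0.93 -0.12]
tip in caddy frame [[-0.0194 -0.0003]]
[459 131  53  69 264] [[0.5942 0.1571 0.0805]] [[-0.0721  0.1294]]
[251 196  23  19 168] [[0.4777 0.102  0.0805]] [[-0.0457  0.0033]]
[438 209  41  80 464] [[0.6075 0.0918 0.0805]] [[-0.0055  0.1272]]
[246 218  22  15 155] [[0.4759 0.0894 0.0805]] [[-0.0339 -0.0013]]
((470.2383728027344, 117.63671112060547), (112.89431762695312, 127.7403793334961), 13.331449508666992)
```

View pics/w5.png

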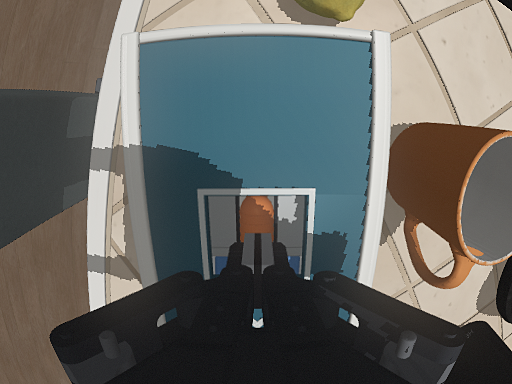

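The shut tips sit on the front half of the catch at (257,225), inside the window. The 5 N matches about 6.5 mm of press. I'll press on to about 16 mm.

jog_arm(
  increments=[
    [[0,0,0.1,0,0,0,-1],[0,0,0.1,0,0,0,-1],[0,0,0.1,0,0,0,-1],[0,0,0,0,0,0,-1],[0,0,0,0,0,0,-1]],
  ],
)

```text
time: 4.52
tool_pos: [0.4804, 0.0756, 0.1394]
tcp_rot: [1.952, 2.461, 0.001]
wrist_force: [-2.3, -0.2, 6.3]
width: -0.001
grip_force: 3.2
```

jog_arm(
  increments=[
    [[-0.12,0,0,0,0,0,-1],[-0.12,0,0,0,0,0,-1],[-0.12,0,0,0,0,0,-1],[-0.12,0,0,0,0,0,-1],[-0.12,0,0,0,0,0,-1]],
  ],
)

```text
time: 4.93
tool_pos: [0.4848, 0.0593, 0.1396]
tcp_rot: [-1.954, -2.459, -0.005]
wrist_force: [-0.7, 6.9, 4.8]
width: 0.001
grip_force: 3.2
```

```bash
python3 look.py w6
```

```text
t 4.9333 pos [0.4848 0.0593 0.1396] yaw 103.06692568074389 tilt z [ 0.0015  0.0032 -1.    ] [-0.7   6.91  4.82] 0.0006133315578873339 [ 0.07  0.08  2.15  0.    0.91 -0.16]
tip in caddy frame [[-0.0025  0.0003]]
[451 101  61 171 913] [[0.6022 0.1096 0.0805]] [[-0.024   0.1262]]
[240 185  33  40 844] [[0.4786 0.0879 0.0805]] [[-0.0318  0.001 ]]
[418 207  17  41 123] [[0.5669 0.0957 0.0805]] [[-0.0188  0.0885]]
((472.87469482421875, 106.81233215332031), (112.97079467773438, 131.02781677246094), 13.487557411193848)
```

View pics/w6.png

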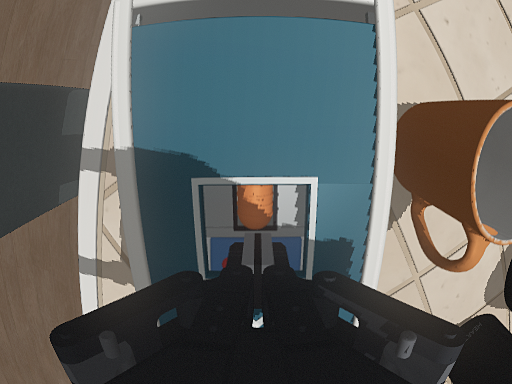

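```bash
python3 - w7 <<'E'
exec(open('look.py').read())
print("win rear outer/inner, lid tail(row 20), box rear rim",(cad(wc([[256,178],[256,185],[300,21],[300,3]],.078))*1000).round(1))
print("catch ends at z .070",(cad(wc([[256,186],[256,229]],.070))*1000).round(1))
cv2.imwrite("pics/w7c.png",cv2.resize(p[160:300,170:350],None,fx=4,fy=4,interpolation=cv2.INTER_CUBIC))
E
```

```text
t 4.9833 pos [0.4849 0.0583 0.1394] yaw 103.11244240764437 tilt z [ 0.0015  0.0013 -1.    ] [-0.57 -0.51  0.09] -0.0018102630782525393 [ 0.07  0.08  2.15  0.    0.91 -0.16]
tip in caddy frame [[-0.0015  0.0001]]
[473  99  39  69 234] [[0.5918 0.1567 0.0805]] [[-0.0722  0.127 ]]
[451 169  52 101 696] [[0.6085 0.0927 0.0805]] [[-0.0061  0.1283]]
[243 188  15  18 118] [[0.4739 0.0899 0.0805]] [[-0.0348 -0.0031]]
[259 188  14  30 196] [[0.4824 0.0884 0.0805]] [[-0.0314  0.0048]]
[418 206  18  41 120] [[0.5669 0.0952 0.0805]] [[-0.0183  0.0884]]
((472.8428955078125, 106.3834228515625), (112.8664779663086, 131.14846801757812), 13.454151153564453)
win rear outer/inner, lid tail(row 20), box rear rim [[ -41.7    0.3]
 [ -38.5    0.3]
 [-113.5   20.3]
 [-122.6   20.6]]
catch ends at z .070 [[-36.1   0.3]
 [-13.8   0.1]]
```

View pics/w7c.png

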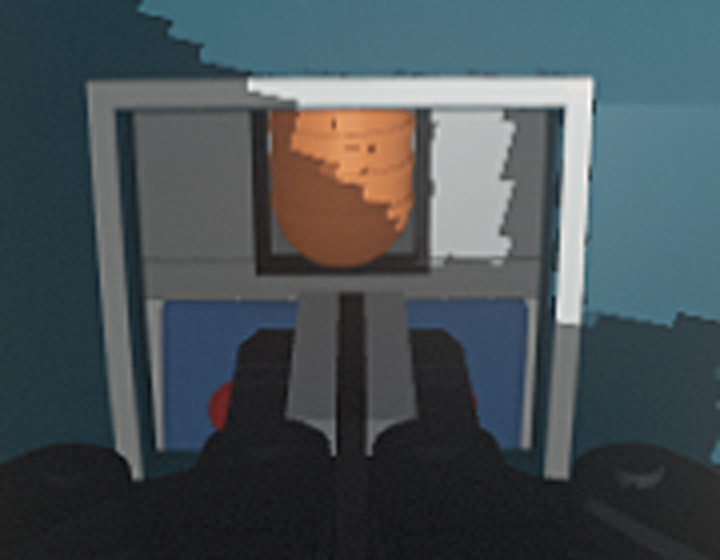

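The window shows the rear of the catch tucked under the lid and held down, with the lid about 13 mm open. The tip is clear of the catch, so I'll keep pushing.

jog_arm(
  increments=[
    [[-0.17,0,0,0,0,0,-1],[-0.17,0,0,0,0,0,-1],[-0.17,0,0,0,0,0,-1],[-0.17,0,0,0,0,0,-1],[-0.17,0,0,0,0,0,-1]],
  ],
)

```text
time: 5.45
tool_pos: [0.4898, 0.0329, 0.1385]
tcp_rot: [-1.952, -2.46, 0.0]
wrist_force: [-0.4, 4.2, -1.2]
width: 0.002
grip_force: 2.2
```

jog_arm(
  increments=[
    [[-0.17,0,0,0,0,0,-1],[-0.17,0,0,0,0,0,-1],[-0.17,0,0,0,0,0,-1],[-0.17,0,0,0,0,0,-1],[-0.17,0,0,0,0,0,-1]],
  ],
)

```text
time: 5.87
tool_pos: [0.4957, 0.0079, 0.1386]
tcp_rot: [-1.953, -2.461, 0.0]
wrist_force: [0.3, 4.2, -3.1]
width: 0.001
grip_force: 2.2
```

jog_arm(
  increments=[
    [[-0.17,0,0,0,0,0,-1],[-0.17,0,0,0,0,0,-1],[-0.17,0,0,0,0,0,-1],[-0.17,0,0,0,0,0,-1],[-0.17,0,0,0,0,0,-1]],
  ],
)

```text
time: 6.28
tool_pos: [0.5015, -0.017, 0.1388]
tcp_rot: [-1.952, -2.461, 0.0]
wrist_force: [-0.2, 4.5, -2.8]
width: -0.002
grip_force: 2.2
```

```bash
python3 look.py w8
```

```text
t 6.2833 pos [ 0.5015 -0.017   0.1388] yaw 103.13872714995242 tilt z [-4.e-04  1.e-04 -1.e+00] [-0.19  4.48 -2.75] -0.0022255281076703484 [-0.08  0.11  2.12  0.    0.91 -0.31]
tip in caddy frame [[ 0.0755 -0.0012]]
[476   0  36  89 211] [[0.5964 0.1258 0.0805]] [[-0.0411  0.1243]]
[476  83  36  57 846] [[0.6093 0.0898 0.0805]] [[-0.0032  0.1284]]
((491.0719909667969, 30.635059356689453), (112.8477783203125, 131.3148651123047), 13.359275817871094)
```

View pics/w8.png

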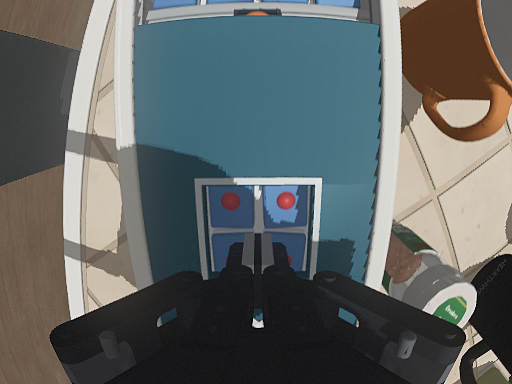

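The lid is about 90 mm open; the window is at (258,230) and the tail edge and box interior show at row 20. The jar at (445,300) stays clear of the fingers.

jog_arm(
  increments=[
    [[-0.17,0,0,0,0,0,-1],[-0.17,0,0,0,0,0,-1],[-0.17,0,0,0,0,0,-1],[-0.15,0,0,0,0,0,-1],[-0.1,0,0,0,0,0,-1]],
  ],
)

```text
time: 6.75
tool_pos: [0.5072, -0.0398, 0.1391]
tcp_rot: [1.951, 2.46, -0.001]
wrist_force: [0.7, -0.2, 1.2]
width: 0.001
grip_force: 0.0
```

jog_arm(
  increments=[
    [[-0.06,0,0,0,0,0,-1],[-0.06,0,0,0,0,0,-1],[-0.06,0,0,0,0,0,-1],[0,0,0,0,0,0,-1],[0,0,0,0,0,0,-1]],
  ],
)

```text
time: 7.17
tool_pos: [0.5081, -0.0442, 0.139]
tcp_rot: [1.953, 2.461, -0.0]
wrist_force: [0.5, -0.6, 0.1]
width: 0.004
grip_force: 0.0
```

```bash
python3 look.py w9
```

```text
t 7.1667 pos [ 0.5081 -0.0442  0.139 ] yaw 103.137105777241 tilt z [ 2.e-04 -3.e-04 -1.e+00] [ 0.5  -0.56  0.14] 0.0036354717560450065 [-0.14  0.12  2.11 -0.    0.92 -0.36]
tip in caddy frame [[ 0.1035 -0.0012]]
[244   0  32  12 257] [[0.4827 0.0719 0.0805]] [[-0.0153  0.0012]]
[477  29  35  57 910] [[0.6086 0.0918 0.0805]] [[-0.0052  0.1282]]
((497.53131103515625, 3.33831787109375), (112.9512939453125, 130.18624877929688), 13.356230735778809)
```

View pics/w9.png

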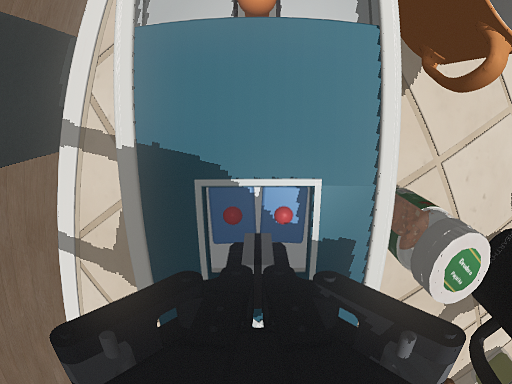

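The catch now stands up behind the lid's tail at (258,5), and there is no contact force. One more small nudge, then back off and lift away.

jog_arm(
  increments=[
    [[-0.06,0,0,0,0,0,-1],[-0.04,0,0,0,0,0,-1],[0,0,0,0,0,0,-1],[0.15,0,0,0,0,0,-1],[0.15,0,0,0,0,0,-1]],
  ],
)

```text
time: 7.63
tool_pos: [0.5067, -0.0381, 0.1389]
tcp_rot: [1.953, 2.46, -0.0]
wrist_force: [0.1, -0.3, -0.0]
width: 0.002
grip_force: 0.0
```

jog_arm(
  increments=[
    [[0,0,0,0,0,0,-1],[0,0,-0.2,0,0,0,-1],[0,0,-0.3,0,0,0,-1],[0,0,-0.5,0,0,0,-1],[0,0,-0.8,0,0,0,-1]],
  ],
)

```text
time: 8.05
tool_pos: [0.5053, -0.038, 0.1922]
tcp_rot: [-1.951, -2.459, 0.003]
wrist_force: [0.7, 0.3, -0.2]
width: 0.0
grip_force: 0.0
```

jog_arm(
  increments=[
    [[0,0,-0.8,0,0,0,-1],[0,0,-0.8,0,0,0,-1],[0,0,-0.5,0,0,0,-1],[0,0,0,0,0,0,-1],[0,0,0,0,0,0,-1]],
  ],
)

```text
time: 8.47
tool_pos: [0.5075, -0.0383, 0.2578]
tcp_rot: [1.951, 2.458, 0.003]
wrist_force: [-0.0, 0.2, 0.1]
width: 0.003
grip_force: 0.0
```

```bash
python3 - w10 <<'E'
exec(open('look.py').read())
cv2.imwrite("pics/sc10.png",viewer.read_camera("scene")[0])
a=p;b=cv2.imread("pics/sc10.png");cv2.imwrite("pics/both.png",cv2.resize(np.hstack([a,b]),(800,300)))
E
```

```text
t 8.4667 pos [ 0.5075 -0.0383  0.2578] yaw 103.13774283546574 tilt z [ 3.8e-03 -6.0e-04 -1.0e+00] [-0.01  0.21  0.14] 0.00257368636699519 [-0.12 -0.02  2.01 -0.    1.15 -0.35]
tip in caddy frame [[ 0.0977 -0.0004]]
[384  66  29  34 296] [[0.6032 0.0872 0.0805]] [[-0.0021  0.1219]]
((507.84820556640625, -35.8270263671875), (113.53758239746094, 178.16131591796875), 13.27971076965332)
```

View pics/both.png

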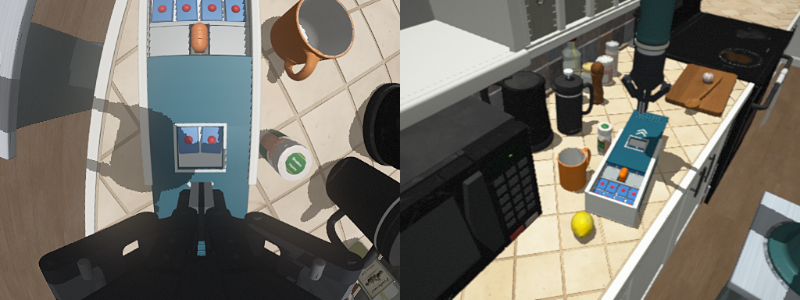

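The lid is fully open, the full catch is visible and up behind its tail at (199,40), the hand is clear, and the other objects look undisturbed.

```bash
python3 -c "
from workcell import bot
print(bot.finish_job())"
```

```text
the job is handed in; nothing more can be done
None
```

The caddy lid is fully open with the catch up behind it, the hand is clear and the job is handed in; the hand-in returned no verdict, but the last pictures show the mug, jar and lemon apparently undisturbed.

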